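# Sort left- and right-hand brackets from an inclined stand into their side bins

### The job

Sort the three mirror-image angle brackets on the sloping stand into the two bins: seen with its foot pointing at you, a left-hand bracket has its ear to your left and belongs in the blue bin, a right-hand one has it to your right and belongs in the yellow bin. Leave each standing upright on its foot on the floor pad of its bin. The pads are set at unknown heights, so lower each bracket gently until it just touches before letting go (do not drop it or press hard), and leave the flask, wash bottle and tape roll alone.

Things in the scene. Friction and masses are not known exactly. Their poses are not given: they have to be found in the camera images.
- left_bracket_a: Left-hand bracket, bare cast aluminium, about 120 g. Origin: centre of the foot's underside; z up when it stands on its foot, toe of the foot to -x. Foot 46 (x) x 32 (y) x 8 mm. Flat upright web: x +15 to +23 mm (8 thick, grip across this), y -12 to +12, up to z = 85 mm. Ear: at the web's top (z 63 to 85), same thickness, out to y = +29 mm. At the start its z leans 35 degrees (see stand).
- left_bracket_b: Second left-hand bracket, bare cast aluminium, about 120 g. Origin: centre of the foot's underside; z up when it stands on its foot, toe of the foot to -x. Foot 46 (x) x 32 (y) x 8 mm. Flat upright web: x +15 to +23 mm (8 thick, grip across this), y -12 to +12, up to z = 85 mm. Ear: at the web's top (z 63 to 85), same thickness, out to y = +29 mm. At the start its z leans 35 degrees (see stand).
- right_bracket: Right-hand bracket, bare cast aluminium, about 120 g. Origin: centre of the foot's underside; z up when it stands on its foot, toe of the foot to -x. Foot 46 (x) x 32 (y) x 8 mm. Flat upright web: x +15 to +23 mm (8 thick, grip across this), y -12 to +12, up to z = 85 mm. Ear: at the web's top (z 63 to 85), same thickness, out to y = -29 mm. At the start its z leans 35 degrees (see stand).
- blue_bin: Blue open bin for left-hand brackets (outline on a white card on its -x side), fixed, 160 (x) x 130 (y) x 80 mm high, walls 5 mm. Origin: centre of its underside, z up. Level black floor pad fills it; the pad's top is 22 to 56 mm above the worktop, different in each bin and each time, not reported: see or feel it. Sprung: gives 0.7 mm per N, up to 16 mm, and comes back.
- yellow_bin: Yellow open bin for right-hand brackets (outline on a white card on its -x side), fixed, 160 (x) x 130 (y) x 80 mm high, walls 5 mm. Origin: centre of its underside, z up. Level black floor pad fills it; the pad's top is 22 to 56 mm above the worktop, different in each bin and each time, not reported: see or feel it. Sprung: gives 0.7 mm per N, up to 16 mm, and comes back.
- stand: Grey fixed stand, 226 mm long (x); deck slopes at 35 degrees, low edge to its +y, top edge 108 mm up at -y. Origin: centre of its underside. Three pockets 70 mm apart along x, one bracket in each in any order, standing square to the deck, toe downhill, foot centre at y = 0, z = 75 mm. An 8 mm lip below the toe and 6 mm ribs beside the foot hold it: draw it out square to the deck.
- flask: Clear conical glass flask, 67 mm wide, 145 mm high, loose bystander. Origin at the centre of its underside.
- wash_bottle: Wash bottle with red cap and bent nozzle, 69 x 98 mm, 215 mm high, loose bystander. Origin at the centre of its underside.
- tape_roll: Roll of white tape lying flat, 67 mm across, 19 mm high, loose bystander. Origin at the centre of its underside.
Mind the look-alikes: they are no part of the job. Leave any pink or turquoise look-alike of the right_bracket alone.

How it is judged:
By the outcome, as a careful person would: the job done as asked, in the order asked, and still so for the second after the job is handed in, with the robot touching nothing.
It also fails if it takes over 72 s, if anything falls off the work surface, if the arm or the gripper's body presses on something with over 40 N, if the wrist force passes 120 N, or if a joint passes its speed limit or range.

### The arm

A 6-joint arm with a two-finger parallel gripper is mounted at the origin on a cart in front of the work surface, level with it; the furniture and walls round the work are solid. World frame = base frame: x ahead of the robot, y to its left, z up, the work surface at z = 0. Lengths are in m, angles in rad, forces in N, time in s.
With the tool pointing down it reaches from about 0.325 to 0.85 m from the base axis. Payload 4.4 kg.
Tool frame: the origin (TCP) lies midway between the tips of the shut fingers; the grasp point (between the pads) lies 19 mm behind it; z points along the fingers, y is the line along which they close (so a half turn about z gives the same grasp; the last joint's range is limited). The gripper opens to 94 mm and grips with 3 to 60 N. Pads are 16 mm wide; open, the fingers measure 119 mm over their backs; the gripper's body (75 mm by 177 mm) begins 78 mm behind the grasp point.
Start: joints at [-1.46, 0.207, 1.542, -0, 1.393, -0.15], TCP at [0.149, -0.555, 0.205] pointing down, gripper open.
Joint ranges: [-2.73, 2.73], [-0.86, 2.22], [0.23, 2.46], [-1.11, 4.25], [0.08, 2.63], [-2.82, 2.82]. Speed limits (rad/s): [2.79, 2.79, 3.14, 3.14, 3.14, 3.14].

### API

Orientations are given as a unit quaternion [w, x, y, z].
In Python, from bench import env gives the robot as it stands.
- The arm moves only by the tool arm_command, never from a script. Its argument "commands" is one flat list of numbers, 6 for each row, row after row: the shift along the tool's x, y, z in m, then the turn, a rotation vector about the tool's x, y, z in rad. A call has 1 to 8 rows; each row shifts and turns the commanded pose from where the row before left it, along the tool's axes as they then stand; what a row does not reach is not made up. A row lasts 1/10 s, in which the tool goes at most 50 mm and 8.59 degrees, less where a joint would pass 70% of its speed; a pose out of reach is approached as far as the arm can. A call with a gripper value outside its range is refused whole. "claw" is the gripper's target within -1 to 1 (fully open at 1, half-way at 0, shut at -1), set as the call begins (left out, the last holds). The fingers move at their own pace and stop on an object; "force" is the grip in N (left out, the last holds). Time passes only in rows, so rows that do not move let the fingers close. It gives the time, the measured TCP pose, the force, the opening and the grip force at its end, in the units of the state.
- env.get_state(): the state, without advancing time (a new reading comes with each control period).
- env.grab_frame(name): name is "scene" or "top" or "wrist"; returns a dict with "image" (384x512x3 uint8, red, green, blue), "K" (3x3 intrinsics, pixels), "xyz" and "rotation" of the camera in the world. Camera axes: x right, y down, z forward; pixel columns grow to the right and rows downward; lengths in m; the calibration is good to about 2 mm. A picture is of the moment at which its call begins. There is no depth.
- env.sign_off(): hands the job in; it is judged then, once.
The state is a dict: "time": time; "joints": joint angles; "qd": joint speeds; "joint_efforts": joint torques, N m; "tcp_pos": TCP position; "eef_rot": TCP orientation; "contact_force": force on the tool from outside, world axes, zero at the start; "ft_torque": the same for the moment, N m; "finger_gap": finger opening in m; "grip_force": force on a finger pad.
Only numpy, scipy, OpenCV 4.12 (cv2) and the standard library are available. Lean on these libraries where they do the work, as an engineer would, in place of code of your own. Each camera call takes 0.05 s, during which the arm holds its last target. There are 200 camera calls.

## Working session

There is one attempt and no reset: what is moved stays moved. The work goes in short steps, Python scripts to look and compute and a tool call to move; the robot and the scene stay as the last step left them, time stands still between calls to the robot, and variables do not carry over. Pictures are saved under pics/ and viewed, at most 10 in all, crops included, and the job is handed in when it is done.

Besides the shell and the picture viewer there is one more tool, called after "Request:" as name(argument=value, ...), one argument or row to a line, values as JSON. arm_command: Moves the arm, as the interface text tells. Its arguments: {"type":"object","properties":{"commands":{"type":"array","items":{"type":"number"}},"claw":{"type":"number"},"force":{"type":"number"}},"required":["commands"]}

```bash
ls; mkdir -p pics
python3 - <<'E'
from bench import env
import cv2,numpy as np,pickle
s=env.get_state();print(s['time'],s['tcp_pos'],s['eef_rot'],s['finger_gap'])
fs={}
for n in('scene','top','wrist'):
    f=env.grab_frame(n);fs[n]=f
    print(n,f['K'].tolist() if hasattr(f['K'],'tolist') else f['K'],np.round(f['xyz'],4),np.round(f['rotation'],4).tolist())
pickle.dump(fs,open('f0.pkl','wb'))
im=np.hstack([fs['scene']['image'],fs['top']['image']])[:,:,::-1]
cv2.imwrite('pics/a.png',cv2.resize(fs['scene']['image'][:,:,::-1],(768,576),interpolation=cv2.INTER_CUBIC))
cv2.imwrite('pics/b.png',cv2.resize(fs['top']['image'][:,:,::-1],(768,576),interpolation=cv2.INTER_CUBIC))
E
```

```text
pics
0.0 [ 0.14872122 -0.55461023  0.20432177] [-1.10097628e-03  9.91443650e-01  1.30530746e-01  1.60447972e-05] 0.09367052398714708
scene [[451.5658025646292, 0.0, 255.3638356891699], [0.0, 451.5658025646292, 188.29489049316007], [0.0, 0.0, 1.0]] [ 0.2518 -0.7288  0.9777] [-0.3244, 0.9191, -0.2085, 0.0808]
top [[357.5198819437099, 0.0, 253.91387105420657], [0.0, 357.5198819437099, 188.10110253027727], [0.0, 0.0, 1.0]] [ 0.4283 -0.0766  1.2534] [-0.0411, 0.7086, -0.7036, 0.0332]
wrist [[298.352065305827, 0.0, 260.08936225762193], [0.0, 298.352065305827, 191.3541046357703], [0.0, 0.0, 1.0]] [ 0.2107 -0.5384  0.3828] [0.0898, 0.7884, -0.6045, -0.0702]
```

View pics/a.png

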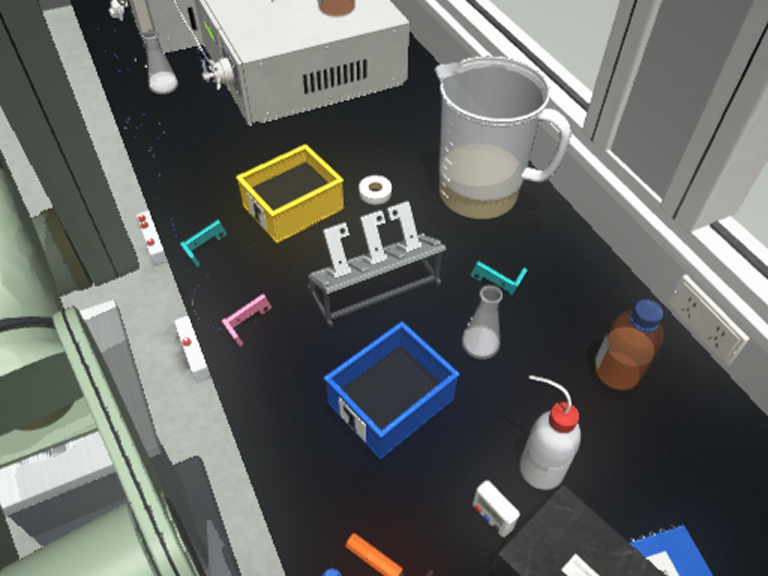

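View pics/b.png

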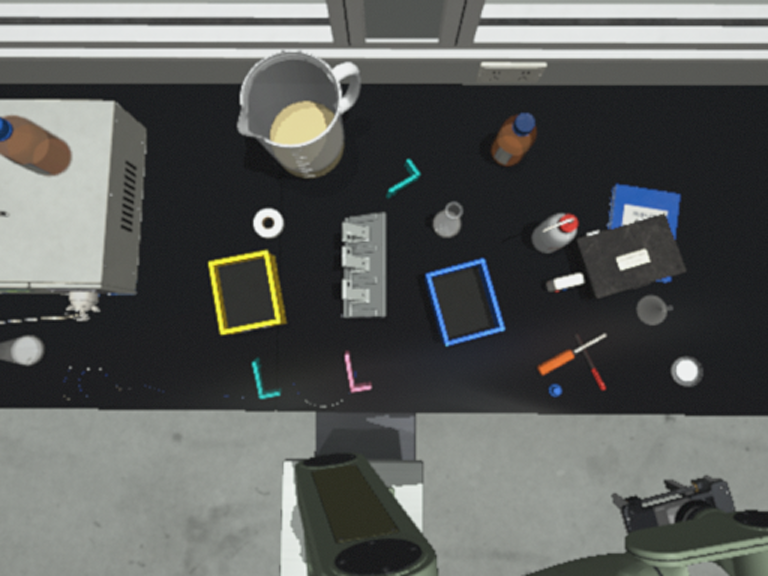

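The scene picture (2x) shows the stand at about (375,255), with three white brackets at (337,250), (374,237) and (405,225). The yellow bin is at (290,190), the blue bin at (392,390), the tape at (375,188), the flask at (482,325) and the wash bottle at (552,450). The look-alikes are turquoise at (203,240) and (500,277) and pink at (247,318), all lying on the table, so I'm leaving them alone. Next I'll confirm handedness in a crop and measure.

```bash
cat > h.py <<'E'
import numpy as np,cv2,pickle
from scipy.spatial.transform import Rotation as R
def rot(f):
    q=np.array(f['rotation']); return R.from_quat(q,scalar_first=True).as_matrix() if q.size==4 else q
def ray(f,uv):
    K=np.array(f['K']);d=rot(f)@np.linalg.inv(K)@np.array([uv[0],uv[1],1.]);return np.array(f['xyz']),d/np.linalg.norm(d)
def plane(f,uv,z):
    o,d=ray(f,uv);return o+d*(z-o[2])/d[2]
def proj(f,p):
    c=rot(f).T@(np.array(p)-f['xyz']);c=np.array(f['K'])@c;return c[:2]/c[2]
def tri(obs):
    A=np.zeros((3,3));b=np.zeros(3);L=[ray(f,u) for f,u in obs]
    for o,d in L:
        P=np.eye(3)-np.outer(d,d);A+=P;b+=P@o
    x=np.linalg.solve(A,b);return x,max(np.linalg.norm(np.cross(x-o,d)) for o,d in L)
E
python3 - <<'E'
from h import *
fs=pickle.load(open('f0.pkl','rb'))
a=fs['scene']['image'][125:225,195:315,::-1];b=fs['top']['image'][130:220,215:265,::-1]
a=cv2.resize(a,(480,400),interpolation=cv2.INTER_CUBIC);b=cv2.resize(b,(300,540),interpolation=cv2.INTER_CUBIC)
c=np.zeros((540,790,3),np.uint8);c[:400,:480]=a;c[:,485:785]=b
cv2.imwrite('pics/c.png',c)
for n in('scene','top'):
    f=fs[n];hsv=cv2.cvtColor(f['image'],cv2.COLOR_RGB2HSV)
    for nm,lo,hi in(('yel',(22,120,80),(34,255,255)),('blu',(100,120,100),(125,255,255))):
        m=cv2.inRange(hsv,lo,hi);cs=[c for c in cv2.findContours(m,0,2)[0] if cv2.contourArea(c)>250]
        for c in cs:
            print(n,nm,cv2.contourArea(c),[plane(f,p,.08)[:2].round(3).tolist() for p in cv2.boxPoints(cv2.minAreaRect(c))],cv2.boundingRect(c))
    print(n)
f=fs['top']
for u in((347/1.5,217/1.5),(386/1.5,213/1.5),(386/1.5,316/1.5),(343/1.5,317/1.5)): print(plane(f,u,.1)[:2],plane(f,u,.05)[:2])
# other: flask,bottle,tape
for n,u in(('flask',(447/1.5,222/1.5)),('wb',(553/1.5,232/1.5)),('tape',(179,148))):print(n,plane(f,u,0.02)[:2])
E
```

```text
scene yel 2818.0 [[0.421, 0.283], [0.633, 0.342], [0.616, 0.118], [0.424, 0.078]] (157, 96, 73, 67)
scene blu 838.5 [[0.681, -0.609], [0.763, -0.608], [0.75, -0.687], [0.672, -0.686]] (420, 350, 55, 34)
scene blu 4408.5 [[0.397, -0.212], [0.589, -0.144], [0.61, -0.316], [0.43, -0.366]] (216, 214, 91, 92)
scene
top yel 2191.5 [[0.601, 0.325], [0.628, 0.177], [0.459, 0.144], [0.433, 0.29]] (138, 166, 53, 58)
top blu 2027.5 [[0.573, -0.158], [0.612, -0.291], [0.45, -0.334], [0.412, -0.203]] (284, 172, 53, 59)
top blu 677.0 [[0.677, -0.562], [0.78, -0.583], [0.755, -0.732], [0.653, -0.71]] (407, 122, 47, 38)
top
[0.69315695 0.01231097] [0.70463608 0.01616486]
[ 0.70253677 -0.07313338] [ 0.7144225  -0.07298335]
[ 0.47696014 -0.07465139] [ 0.47906751 -0.07456717]
[0.4741404  0.01777028] [0.47612553 0.02186083]
flask [ 0.70084147 -0.21561321]
wb [ 0.6784669 -0.4619013]
tape [0.69861268 0.2026125 ]
```

View pics/c.png

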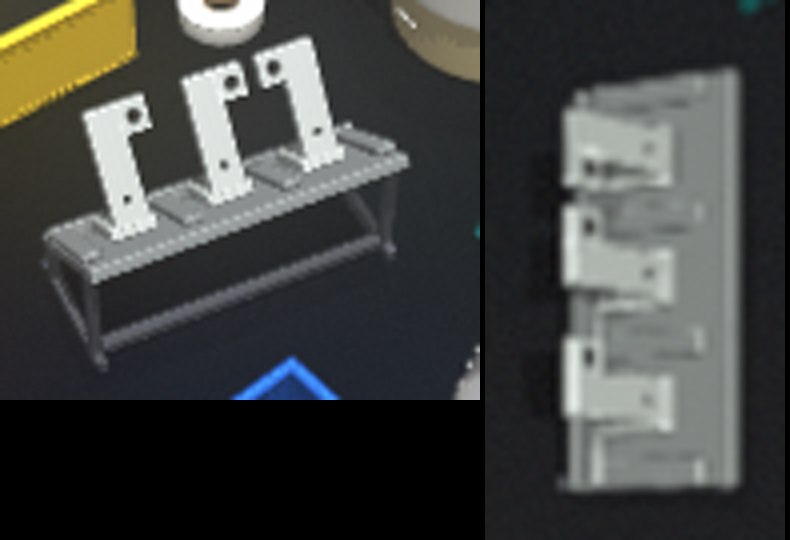

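The crop settles handedness. Seen from behind (uphill), the near bracket at scene (226,175) and the middle one at (251,166) have their ears to +x, which is the viewer's left from the toe side. Those two are left-hand and go in blue. The far one at (274,158) has its ear to -x, so it is right-hand and goes in yellow. All three are bare grey; the pink and turquoise pieces on the table are the decoys.

```bash
cat >> h.py <<'E'
def pose(s):
    return R.from_quat(s['eef_rot'],scalar_first=True),np.array(s['tcp_pos'])
def rows(r0,p0,r1,p1,N=None):
    dr=(r0.inv()*r1).as_rotvec();dt=r0.inv().apply(np.array(p1)-p0)
    if N is None: N=int(np.ceil(max(np.linalg.norm(dt)/.045,np.linalg.norm(dr)/.14,1)))
    S=sum(R.from_rotvec(dr/N*k).as_matrix() for k in range(N))
    return N,np.round(np.linalg.solve(S,dt),4).tolist(),np.round(dr/N,4).tolist()
def bracket_rot(psi,tilt=np.radians(35)):
    # tool x=y_b, tool y=x_b, tool z=-z_b ; tilt 0 = upright
    s,c=np.sin(tilt),np.cos(tilt)
    return R.from_euler('z',psi)*R.from_matrix(np.array([[1,0,0],[0,-c,s],[0,-s,-c]]).T)
E
python3 - <<'E'
from h import *
fs=pickle.load(open('f0.pkl','rb'));S,T=fs['scene'],fs['top']
sc=lambda u,v:((u+.5)/4-.5+195,(v+.5)/4-.5+125)
tp=lambda u,v:((u-485+.5)/6-.5+215,(v+.5)/6-.5+130)
for n,a,b in(('ear1',(134,117),(589,357)),('low1',(127,199),(648,405)),('ear2',(232,83),(590,227)),('low2',(224,164),(649,272)),('ear3',(274,68),(591,168)),('low3',(318,131),(649,148)),
 ('topedge near',(95,281),(740,488)),('topedge far',(410,163),(739,68)),('foot1a',(117,237),(571,0)),):
    x,e=tri([(S,sc(*a)),(T,tp(*b))]);print(n,x.round(4),round(e,4))
# bin rims: outer quad corners from top and scene
for nm,lo,hi in(('yel',(22,120,80),(34,255,255)),('blu',(100,120,100),(125,255,255))):
    P={}
    for f,n in((S,'scene'),(T,'top')):
        m=cv2.inRange(cv2.cvtColor(f['image'],cv2.COLOR_RGB2HSV),lo,hi)
        m[:, 330:]=0;m[300:]=0
        if nm=='yel' and n=='scene':pass
        c=max(cv2.findContours(m,0,2)[0],key=cv2.contourArea);h=cv2.convexHull(c)
        P[n]=cv2.approxPolyDP(h,2.5,True)[:,0]
        print(nm,n,[(p.tolist(),plane(f,p,.08)[:2].round(3).tolist()) for p in P[n]])
E
```

```text
ear1 [0.5421 0.0049 0.145 ] 0.0004
low1 [ 0.5216 -0.0247  0.1066] 0.0016
ear2 [0.6107 0.0052 0.1456] 0.0007
low2 [ 0.5921 -0.0239  0.1061] 0.0
ear3 [0.6414 0.0052 0.1462] 0.0002
low3 [ 0.6606 -0.0232  0.1053] 0.0004
topedge near [ 0.4779 -0.0744  0.1029] 0.002
topedge far [ 0.7049 -0.0714  0.1019] 0.0009
foot1a [0.6447 0.027  0.0323] 0.1135
yel scene [([204, 96], [0.596, 0.316]), ([227, 117], [0.622, 0.199]), ([229, 138], [0.592, 0.117]), ([185, 162], [0.449, 0.084]), ([161, 136], [0.422, 0.205]), ([157, 117], [0.436, 0.286])]
yel top [([178, 166], [0.624, 0.191]), ([183, 171], [0.608, 0.173]), ([190, 215], [0.462, 0.146]), ([147, 223], [0.435, 0.287]), ([138, 175], [0.593, 0.323])]
blu scene [([268, 214], [0.572, -0.164]), ([306, 249], [0.607, -0.291]), ([299, 268], [0.568, -0.327]), ([261, 299], [0.458, -0.358]), ([248, 299], [0.433, -0.346]), ([219, 268], [0.406, -0.25]), ([216, 250], [0.418, -0.204])]
blu top [([322, 172], [0.607, -0.288]), ([329, 193], [0.538, -0.31]), ([329, 221], [0.446, -0.309]), ([297, 230], [0.416, -0.204]), ([284, 182], [0.573, -0.162])]
```

Request:
arm_command(
  commands=[0.0366,-0.0154,0,0,0,0,0.0366,-0.0154,0,0,0,0,0.0366,-0.0154,0,0,0,0,0.0366,-0.0154,0,0,0,0,0.0366,-0.0154,0,0,0,0,0.0366,-0.0154,0,0,0,0,0.0366,-0.0154,0,0,0,0,0.0366,-0.0154,0,0,0,0],
  claw=0.3,
  force=30,
)

```text
time: 0.95
tcp_pos: [0.4007, -0.3592, 0.2052]
eef_rot: [-0.0, 0.991, 0.13, -0.0]
contact_force: [-0.5, 0.6, 0.4]
finger_gap: 0.0612
grip_force: 0.0
```

Run:
```python
from bench import env
import pickle
f=env.grab_frame('wrist');s=env.get_state();pickle.dump((f,s),open('w1.pkl','wb'));print(s['tcp_pos'],f['xyz'],s['finger_gap'],s['contact_force'])
```

```text
[ 0.40493709 -0.35524853  0.20520369] [ 0.46271548 -0.34265233  0.3835163 ] 0.06143284944234942 [ 2.62084797  1.48549415 -0.39080192]
```

Request:
arm_command(
  commands=[0.0195,-0.0341,-0.01,0,0,0,0.0195,-0.0341,-0.01,0,0,0,0.0195,-0.0341,-0.01,0,0,0,0.0195,-0.0341,-0.01,0,0,0,0.0195,-0.0341,-0.01,0,0,0,0,0,0,0,0,0],
)

```text
time: 1.6
tcp_pos: [0.4511, -0.1674, 0.2569]
eef_rot: [0.0, 0.991, 0.133, 0.001]
contact_force: [-0.7, -0.5, 0.6]
finger_gap: 0.0608
grip_force: 0.0
```

Run:
```python
from bench import env
from h import *
f=env.grab_frame('wrist');s=env.get_state();pickle.dump((f,s),open('w2.pkl','wb'));print(s['time'],s['tcp_pos'],f['xyz'],s['finger_gap'],s['contact_force'])
g=pickle.load(open('w1.pkl','rb'))[0]
im=np.hstack([g['image'],f['image']])[:,:,::-1]
im=np.clip(im.astype(float)*1.6,0,255).astype(np.uint8)
cv2.imwrite('pics/d.png',cv2.resize(im,(800,300),interpolation=cv2.INTER_AREA))
r0,p0=pose(s)
for x in(.5216,.5912,.6607):
    r=bracket_rot(.009);p=np.array([x,-.0119,.1154])-r.apply([0,0,.11]);print(rows(r0,p0,r,p))
```

```text
1.65 [ 0.45036996 -0.16931725  0.25613532] [ 0.51245767 -0.15036814  0.43546352] 0.06107826629265299 [-0.89628093 -0.2090162   0.72714068]
(6, [0.0177, -0.036, -0.0008], [-0.101, -0.0133, 0.0414])
(6, [0.0292, -0.0342, -0.0004], [-0.101, -0.0133, 0.0414])
(7, [0.0348, -0.0278, -0.0003], [-0.0866, -0.0114, 0.0355])
```

View pics/d.png

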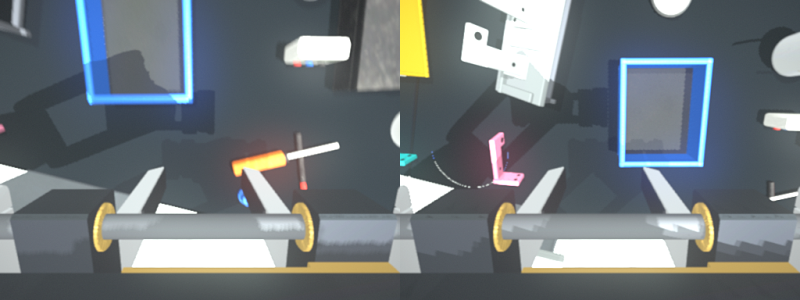

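The two wrist pictures show the blue bin, with its rim at about (190,65) in the first and (667,112) in the second. The grey pad is visible inside, the stand at (525,45), the pink decoy at (505,160). I'll enlarge both bin views.

Run:
```python
from h import *
g=pickle.load(open('w1.pkl','rb'))[0];f=pickle.load(open('w2.pkl','rb'))[0]
a=g['image'][0:140,90:260,::-1];b=f['image'][65:220,270:410,::-1]
h=lambda i,s:cv2.resize(np.clip(i.astype(float)*2,0,255).astype(np.uint8),None,fx=s,fy=s,interpolation=cv2.INTER_CUBIC)
a=h(a,2.5);b=h(b,2.5);c=np.zeros((400,790,3),np.uint8);c[:a.shape[0],:a.shape[1]]=a;c[:b.shape[0],430:430+b.shape[1]]=b
cv2.imwrite('pics/e.png',c)
for v in(15,25,35):print('w1',v,[tuple(p) for p in g['image'][v,108:145].tolist()])
for v in(130,145,160):print('w2',v,[tuple(p) for p in f['image'][v,355:398].tolist()])
```

```text
w1 15 [(58, 123, 235), (46, 96, 190), (39, 77, 147), (36, 71, 133), (37, 72, 135), (39, 74, 139), (41, 77, 143), (39, 76, 142), (38, 76, 143), (40, 76, 143), (41, 77, 143), (38, 75, 143), (40, 76, 142), (40, 77, 143), (41, 77, 143), (40, 76, 143), (40, 76, 143), (42, 78, 144), (40, 77, 143), (41, 77, 143), (40, 76, 142), (44, 75, 135), (54, 73, 118), (64, 73, 99), (67, 72, 82), (71, 75, 80), (73, 77, 83), (75, 79, 85), (75, 80, 85), (76, 79, 84), (78, 81, 85), (77, 81, 85), (77, 81, 85), (77, 81, 85), (77, 81, 85), (77, 81, 85), (78, 81, 84)]
w1 25 [(74, 154, 248), (60, 128, 239), (48, 100, 199), (40, 79, 151), (38, 71, 135), (39, 75, 140), (40, 77, 144), (40, 77, 144), (40, 77, 144), (40, 78, 144), (40, 77, 144), (40, 77, 144), (39, 76, 143), (42, 78, 145), (40, 76, 143), (39, 76, 144), (41, 78, 144), (39, 76, 143), (42, 79, 145), (40, 77, 144), (41, 77, 144), (41, 77, 144), (44, 75, 136), (57, 76, 120), (73, 81, 103), (79, 82, 90), (75, 79, 84), (74, 79, 84), (75, 80, 85), (77, 83, 87), (77, 82, 86), (77, 81, 85), (78, 82, 85), (78, 82, 86), (79, 83, 87), (78, 81, 85), (77, 82, 84)
[... 1797 characters left out ...]
, 99, 193), (46, 57, 86), (46, 53, 68), (46, 55, 73)]
w2 160 [(80, 83, 88), (80, 84, 88), (80, 83, 89), (79, 83, 88), (75, 79, 85), (65, 69, 78), (57, 61, 72), (55, 59, 71), (58, 61, 73), (56, 60, 71), (56, 60, 72), (56, 61, 72), (58, 61, 72), (57, 62, 79), (50, 65, 100), (41, 67, 119), (37, 67, 123), (38, 67, 122), (39, 68, 123), (39, 68, 123), (37, 68, 123), (38, 68, 122), (38, 68, 123), (38, 68, 123), (37, 67, 122), (39, 68, 123), (38, 67, 123), (38, 67, 121), (37, 66, 120), (40, 75, 147), (60, 118, 229), (96, 177, 253), (125, 222, 249), (136, 231, 247), (127, 227, 247), (107, 212, 248), (90, 183, 253), (68, 136, 252), (50, 77, 139), (47, 54, 69), (46, 54, 70), (47, 56, 74), (47, 55, 74)]
```

View pics/e.png

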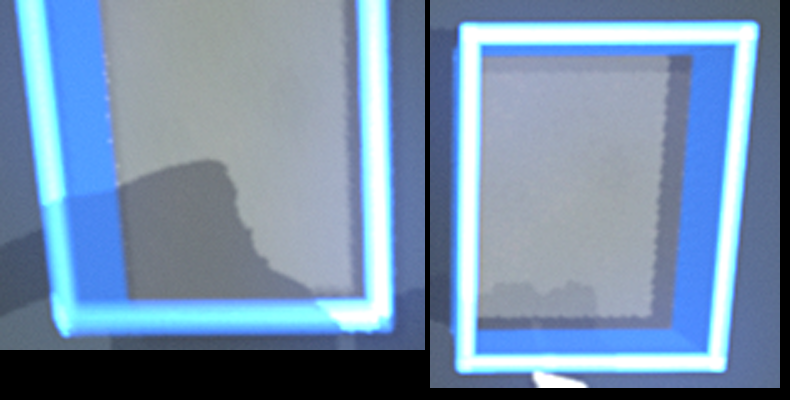

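The crop shows the pad–wall edge clearly: in the second view at row 145 the pad edge is at u≈370.3 and the inner rim at 385.8; in the first, at row 25, they are at 131.2 and 110.3. I'll compute the pad height from these.

```bash
cat >> h.py <<'E'
def padz(f,rim2,pads,zr=.08):
    a,b=[plane(f,u,zr) for u in rim2];n=np.cross(b-a,[0,0,1]);out=[]
    for u in pads:
        o,d=ray(f,u);out.append(round((o+d*(n@(a-o))/(n@d))[2],4))
    return out,a.round(4)[:2],b.round(4)[:2]
E
python3 - <<'E'
from h import *
g=pickle.load(open('w1.pkl','rb'))[0];f=pickle.load(open('w2.pkl','rb'))[0]
print(padz(f,[(387.1,130),(384.5,160)],[(371.7,130),(370.3,145),(369.2,160)]))
print(padz(g,[(109.1,15),(111.4,35)],[(130.2,15),(131.2,25),(132.2,35)]))
# rim centre from w2 outer corners: crop corners px
c=[((x-430+.5)/2.5-.5+270,(y+.5)/2.5-.5+65) for x,y in((462,24),(757,24),(725,371),(457,371))]
P=np.array([plane(f,u,.08) for u in c]);print(P[:,:2].round(3).tolist(),P.mean(0).round(4))
E
```

```text
([np.float64(0.031), np.float64(0.03), np.float64(0.0301)], array([ 0.5439, -0.2957]), array([ 0.5101, -0.3053]))
([np.float64(0.0302), np.float64(0.0303), np.float64(0.0303)], array([ 0.519 , -0.1838]), array([ 0.5029, -0.1884]))
[[0.57, -0.161], [0.605, -0.288], [0.449, -0.333], [0.414, -0.204]] [ 0.5096 -0.2464  0.08  ]
```

Request:
arm_command(
  commands=[0.0177,-0.036,-0.0008,-0.101,-0.0133,0.0414,0.0177,-0.036,-0.0008,-0.101,-0.0133,0.0414,0.0177,-0.036,-0.0008,-0.101,-0.0133,0.0414,0.0177,-0.036,-0.0008,-0.101,-0.0133,0.0414,0.0177,-0.036,-0.0008,-0.101,-0.0133,0.0414,0.0177,-0.036,-0.0008,-0.101,-0.0133,0.0414,0,0,0,0,0,0,0,0,0,0,0,0],
)

```text
time: 2.45
tcp_pos: [0.5202, 0.0489, 0.2019]
eef_rot: [0.301, 0.954, 0.005, -0.003]
contact_force: [1.2, -1.1, 1.4]
finger_gap: 0.0612
grip_force: 0.0
```

Run:
```python
from bench import env
from h import *
f=env.grab_frame('wrist');s=env.get_state();pickle.dump((f,s),open('w3.pkl','wb'));print(s['time'],s['joints'],s['tcp_pos'],s['contact_force'])
r0,p0=pose(s);r=bracket_rot(.009)
print('err deg',np.degrees((r0.inv()*r).as_rotvec()).round(2))
print(rows(r0,p0,r,[.5216,-.0119,.1154]))
cv2.imwrite('pics/f.png',cv2.resize(f['image'][:,:,::-1],(768,576)))
```

```text
2.5 [ 0.28693567  0.26490932  1.60489677 -0.58344273  1.48470676  1.9669109 ] [0.52092422 0.04797075 0.20445847] [-0.93203504 -0.14351821  0.28010555]
err deg [-0.08  0.34 -0.05]
(3, [0.0002, -0.0006, 0.0358], [-0.0005, 0.002, -0.0003])
```

View pics/f.png

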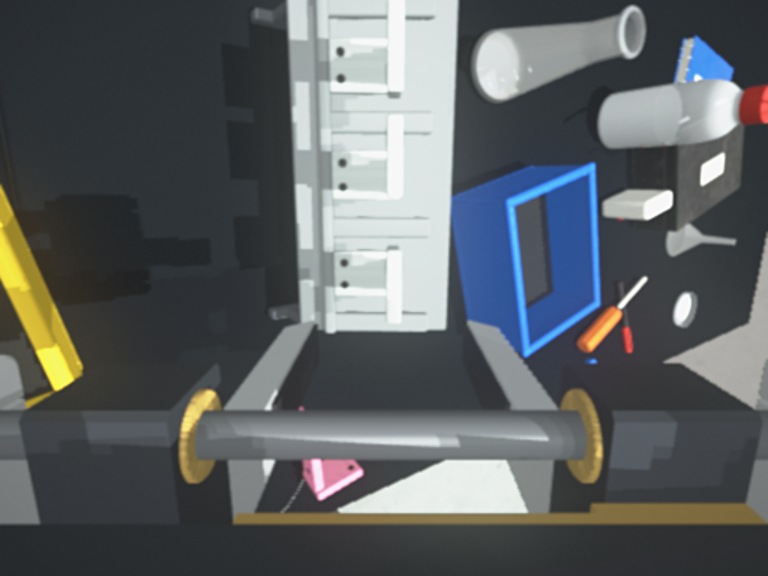

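The wrist view square to the deck shows the three web tops edge-on at u≈395: near v 248–323, mid 114–198, far 0–95. The fingers straddle them. I'll check the web position with rays onto the plane of the web tops.

Run:
```python
from h import *
f,s=pickle.load(open('w3.pkl','rb'))
r=bracket_rot(.009);n=-r.apply([0,0,1]);
for k,(u0,u1,v0,v1) in enumerate(((388,403,248,323),(389,403,114,198))):
    o0=np.array([[.5216,.5912,.6607][k],-.017,.075]);
    q=o0+n*.085
    for u,v in((u0,v0),(u1,v0),(u0,v1),(u1,v1)):
        o,d=ray(f,((u+.5)/1.5-.5,(v+.5)/1.5-.5));p=o+d*(n@(q-o))/(n@d)
        print(k,(r.inv().apply(p-o0)*1000).round(1))
```

```text
0 [ 29.6  17.1 -85. ]
0 [ 29.6  25.  -85. ]
0 [-12.   17.2 -85. ]
0 [-12.   25.4 -85. ]
1 [ 26.6  16.9 -85. ]
1 [ 26.6  23.8 -85. ]
1 [-14.1  17.  -85. ]
1 [-14.1  24.2 -85. ]
```

Request:
arm_command(
  commands=[0.0002,0,0.035,0,0.002,0,0.0002,0,0.035,0,0.002,0,0.0002,0,0.025,0,0.002,0,0,0,0.0124,0,0,0,0,0,0,0,0,0],
)

```text
time: 3.0
tcp_pos: [0.5213, -0.0149, 0.1181]
eef_rot: [0.299, 0.954, 0.001, 0.002]
contact_force: [0.1, 0.0, 0.2]
finger_gap: 0.061
grip_force: 0.0
```

Request:
arm_command(
  commands=[0,0,0,0,0,0,0,0,0,0,0,0,0,0,0,0,0,0,0,0,0,0,0,0,0,0,0,0,0,0,0,0,0,0,0,0],
  claw=-1,
  force=30,
)

```text
time: 3.6
tcp_pos: [0.522, -0.0119, 0.1172]
eef_rot: [0.3, 0.954, 0.004, 0.003]
contact_force: [-0.7, 0.7, -0.5]
finger_gap: 0.0171
grip_force: 0.0
```

Request:
arm_command(
  commands=[0,0,0,0,0,0,0,0,0,0,0,0,0,0,0,0,0,0,0,0,0,0,0,0],
)

```text
time: 4.0
tcp_pos: [0.522, -0.0121, 0.1171]
eef_rot: [0.299, 0.954, 0.004, 0.003]
contact_force: [-0.4, 0.9, 1.3]
finger_gap: 0.0078
grip_force: 30.0
```

Run:
```python
from bench import env
from h import *
P=[]
for i in range(4):
    env.grab_frame('wrist');s=env.get_state();P.append(s['tcp_pos'])
print(s['time'],np.round(P,4),s['eef_rot'],s['finger_gap'],s['grip_force'],s['contact_force'])
```

```text
4.2 [[ 0.5219 -0.012   0.1171]
 [ 0.522  -0.0121  0.1171]
 [ 0.522  -0.0121  0.1171]
 [ 0.5219 -0.0121  0.1171]] [0.29937142 0.95412557 0.00369954 0.00273108] 0.007449763080818024 30.00009298324585 [0.09709036 1.28327853 0.63162845]
```

Run:
```python
from bench import env
from h import *
s=env.get_state();r0,p0=pose(s)
p1=p0-r0.apply([0,0,.13])
rb=bracket_rot(np.radians(15),0)
N,t,w=rows(r0,p1,rb,[.4821,-.274,.19],9);print(N,t,w)
r,p=r0,p1
for i in range(N):
    p=p+r.apply(t);r=r*R.from_rotvec(w);print(p.round(3),end=' ')
```

```text
9 [-0.0087, 0.0338, 0.016] [0.0672, 0.0082, -0.0274]
[0.513 0.025 0.23 ] [ 0.505 -0.012  0.234] [ 0.499 -0.05   0.235] [ 0.494 -0.088  0.234] [ 0.49  -0.126  0.23 ] [ 0.486 -0.164  0.224] [ 0.484 -0.201  0.215] [ 0.483 -0.238  0.204] [ 0.482 -0.274  0.19 ]
```

Request:
arm_command(
  commands=[0,0,-0.015,0,0,0,0,0,-0.035,0,0,0,0,0,-0.04,0,0,0,0,0,-0.04,0,0,0,-0.0087,0.0338,0.016,0.0672,0.0082,-0.0274,-0.0087,0.0338,0.016,0.0672,0.0082,-0.0274,-0.0087,0.0338,0.016,0.0672,0.0082,-0.0274,-0.0087,0.0338,0.016,0.0672,0.0082,-0.0274],
)

```text
time: 5.0
tcp_pos: [0.4938, -0.0885, 0.2357]
eef_rot: [0.168, 0.984, 0.063, 0.003]
contact_force: [1.2, 0.3, -1.4]
finger_gap: 0.0074
grip_force: 30.0
```

Request:
arm_command(
  commands=[-0.0087,0.0338,0.016,0.0672,0.0082,-0.0274,-0.0087,0.0338,0.016,0.0672,0.0082,-0.0274,-0.0087,0.0338,0.016,0.0672,0.0082,-0.0274,-0.0087,0.0338,0.016,0.0672,0.0082,-0.0274,-0.0087,0.0338,0.016,0.0672,0.0082,-0.0274,0,0,0,0,0,0,0,0,0,0,0,0],
)

```text
time: 5.7
tcp_pos: [0.4815, -0.2747, 0.19]
eef_rot: [-0.0, 0.992, 0.129, -0.001]
contact_force: [0.4, 0.0, -1.4]
finger_gap: 0.008
grip_force: 30.0
```

```bash
cat > st.py <<'E'
from bench import env
from h import *
import sys
def avg(n=6):
    P=[];F=[];T=[]
    for i in range(n):
        f=env.grab_frame('wrist');s=env.get_state();P.append(s['tcp_pos']);F.append(s['contact_force']);T.append(s['ft_torque'])
    return f,s,np.mean(P,0),np.mean(F,0),np.mean(T,0),np.std(F,0)
if __name__=='__main__':
    f,s,p,F,T,sd=avg(int(sys.argv[1]))
    print(s['time'],p.round(4),'F',F.round(2),'sd',sd.round(2),'T',T.round(3),s['finger_gap'],s['grip_force'])
    r0,_=pose(s);
    for a in sys.argv[2:]:
        v=eval(a);print(rows(r0,p,bracket_rot(np.radians(v[3]),np.radians(v[4])),v[:3],*v[5:]))
E
python3 st.py 8 ".4821,-.274,.085,15,0"
python3 - <<'E'
from bench import env
import cv2
i=env.grab_frame('scene')['image'][:,:,::-1]
cv2.imwrite('pics/g.png',cv2.resize(i[90:330,140:390],(750,720))[:600])
E
```

```text
6.1 [ 0.4826 -0.2727  0.1911] F [ 0.08 -0.14 -1.14] sd [0.56 0.4  0.43] T [-0.004  0.009  0.014] 0.007698838207602308 29.9997478723526
(3, [-0.0003, 0.0004, 0.0354], [0.0005, 0.0, 0.0008])
```

View pics/g.png

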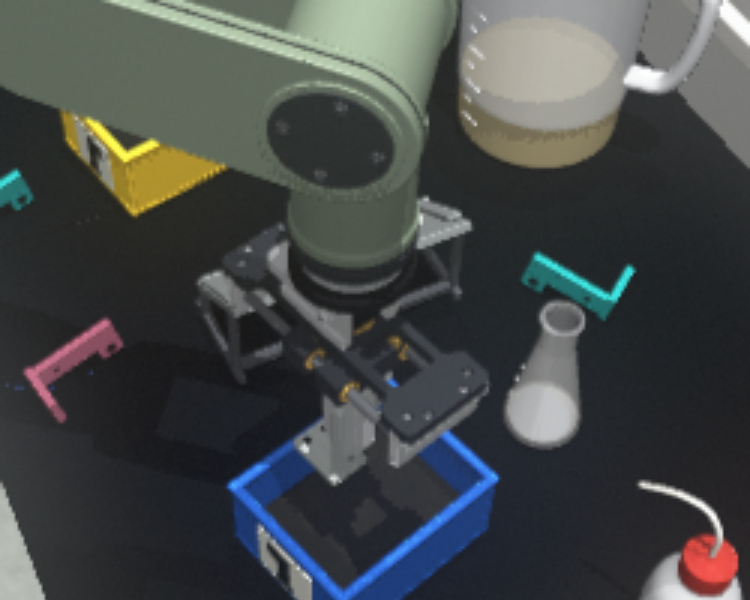

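The bracket hangs upright in the gripper over the blue bin, with its foot at (330,465). The card faces us at (280,570). Measured weight is 1.14 N. Lowering it.

Request:
arm_command(
  commands=[-0.0003,0.0004,0.0354,0,0,0,-0.0003,0.0004,0.0354,0,0,0,-0.0003,0.0004,0.0354,0,0,0,0,0,0.006,0,0,0,0,0,0.003,0,0,0,0,0,0.002,0,0,0,0,0,0,0,0,0],
)

```text
time: 6.85
tcp_pos: [0.483, -0.2764, 0.0752]
eef_rot: [0.002, 0.991, 0.131, 0.001]
contact_force: [0.0, 0.1, -0.5]
finger_gap: 0.0078
grip_force: 30.0
```

```bash
python3 st.py 8
```

```text
7.25 [ 0.4823 -0.2759  0.0744] F [ 0.03  0.1  -1.12] sd [0.35 0.2  0.33] T [-0.001 -0.005 -0.011] 0.007863230427128116 29.9998077750206
```

Request:
arm_command(
  commands=[0,0,0.002,0,0,0,0,0,0,0,0,0],
)

```text
time: 7.45
tcp_pos: [0.4813, -0.2752, 0.0709]
eef_rot: [0.0, 0.991, 0.131, -0.0]
contact_force: [-0.6, 0.1, -1.3]
finger_gap: 0.0078
grip_force: 30.0
```

```bash
python3 st.py 8
```

```text
7.85 [ 0.4816 -0.2753  0.0711] F [-0.18  0.08 -1.26] sd [0.62 0.4  0.41] T [-0.012  0.005 -0.003] 0.008012068539015026 29.999773800373077
```

Request:
arm_command(
  commands=[0,0,0.002,0,0,0,0,0,0,0,0,0],
)

```text
time: 8.05
tcp_pos: [0.4814, -0.2753, 0.0689]
eef_rot: [0.0, 0.991, 0.131, -0.0]
contact_force: [-0.3, -1.2, -1.3]
finger_gap: 0.0077
grip_force: 30.0
```

```bash
python3 st.py 6
```

```text
8.35 [ 0.4816 -0.2754  0.0692] F [-0.08  0.07 -1.19] sd [0.52 0.28 0.22] T [-0.001 -0.001 -0.006] 0.007848900921390534 29.999837279319763
```

Request:
arm_command(
  commands=[0,0,0.001,0,0,0,0,0,0,0,0,0],
)

```text
time: 8.55
tcp_pos: [0.4815, -0.2753, 0.0681]
eef_rot: [0.0, 0.991, 0.131, -0.0]
contact_force: [-0.8, -0.1, -1.7]
finger_gap: 0.0077
grip_force: 30.0
```

```bash
python3 st.py 6
```

```text
8.85 [ 0.4816 -0.2754  0.0682] F [ 0.08  0.32 -1.24] sd [0.42 0.34 0.56] T [-0.018 -0.03   0.017] 0.007985784951983897 29.999751448631287
```

Request:
arm_command(
  commands=[0,0,0.001,0,0,0,0,0,0,0,0,0],
)

```text
time: 9.05
tcp_pos: [0.4815, -0.2753, 0.0671]
eef_rot: [0.0, 0.991, 0.131, -0.0]
contact_force: [0.7, -0.0, -1.8]
finger_gap: 0.0079
grip_force: 30.0
```

```bash
python3 st.py 6
```

```text
9.35 [ 0.4816 -0.2754  0.0672] F [ 0.41  0.17 -1.24] sd [0.73 0.87 0.58] T [-0.026  0.002  0.004] 0.007675090854117571 29.999814927577972
```

Request:
arm_command(
  commands=[0,0,0.001,0,0,0,0,0,0,0,0,0],
)

```text
time: 9.55
tcp_pos: [0.4815, -0.2753, 0.0661]
eef_rot: [0.0, 0.991, 0.131, -0.0]
contact_force: [0.1, 0.8, -0.7]
finger_gap: 0.0076
grip_force: 30.0
```

```bash
python3 st.py 6
```

```text
9.85 [ 0.4816 -0.2754  0.0662] F [-0.03  0.33 -1.53] sd [0.41 0.32 0.64] T [-0.018 -0.011 -0.002] 0.007465206743457985 29.9997478723526
```

Request:
arm_command(
  commands=[0,0,0.001,0,0,0,0,0,0,0,0,0],
)

```text
time: 10.05
tcp_pos: [0.4815, -0.2753, 0.0651]
eef_rot: [0.0, 0.991, 0.131, -0.0]
contact_force: [0.7, 0.1, -0.6]
finger_gap: 0.0081
grip_force: 30.0
```

```bash
python3 st.py 5
```

```text
10.3 [ 0.4816 -0.2754  0.0652] F [-0.1   0.03 -1.  ] sd [0.3  0.53 0.37] T [ 0.001 -0.002  0.   ] 0.007879519922010017 29.99975234270096
```

Request:
arm_command(
  commands=[0,0,0.001,0,0,0,0,0,0,0,0,0],
)

```text
time: 10.5
tcp_pos: [0.4815, -0.2753, 0.0641]
eef_rot: [0.0, 0.991, 0.131, -0.0]
contact_force: [0.2, -0.7, -1.8]
finger_gap: 0.0076
grip_force: 30.0
```

```bash
python3 st.py 5
```

```text
10.75 [ 0.4816 -0.2754  0.0642] F [-0.23  0.56 -1.23] sd [0.65 0.31 0.5 ] T [-0.016  0.008 -0.015] 0.00787570020401066 29.999761283397675
```

Request:
arm_command(
  commands=[0,0,0.001,0,0,0,0,0,0,0,0,0],
)

```text
time: 10.95
tcp_pos: [0.4815, -0.2753, 0.0631]
eef_rot: [0.0, 0.991, 0.131, -0.0]
contact_force: [1.2, -0.1, -0.9]
finger_gap: 0.0077
grip_force: 30.0
```

```bash
python3 st.py 5
```

```text
11.2 [ 0.4816 -0.2754  0.0632] F [ 0.43 -0.24 -1.43] sd [0.43 0.29 0.4 ] T [-0.015  0.003  0.004] 0.007731323369794315 29.99977022409439
```

Request:
arm_command(
  commands=[0,0,0.001,0,0,0,0,0,0,0,0,0],
)

```text
time: 11.4
tcp_pos: [0.4815, -0.2753, 0.0621]
eef_rot: [0.0, 0.991, 0.131, -0.0]
contact_force: [0.3, -0.1, -0.7]
finger_gap: 0.0076
grip_force: 30.0
```

```bash
python3 st.py 4
```

```text
11.6 [ 0.4816 -0.2754  0.0622] F [ 0.23 -0.29 -1.15] sd [0.34 0.62 0.53] T [-0.016  0.003  0.028] 0.0078074008546987345 29.99974697828293
```

Request:
arm_command(
  commands=[0,0,0.001,0,0,0,0,0,0,0,0,0],
)

```text
time: 11.8
tcp_pos: [0.4817, -0.2755, 0.0614]
eef_rot: [0.0, 0.991, 0.131, -0.0]
contact_force: [0.3, 0.5, -0.1]
finger_gap: 0.0077
grip_force: 30.0
```

```bash
python3 st.py 4
```

```text
12.0 [ 0.4817 -0.2755  0.0614] F [-0.36  0.31 -0.03] sd [0.2  0.39 0.48] T [0.036 0.034 0.01 ] 0.008031909430339329 30.000009834766388
```

Request:
arm_command(
  commands=[0,0,0.001,0,0,0,0,0,0,0,0,0],
)

```text
time: 12.2
tcp_pos: [0.4818, -0.2755, 0.0604]
eef_rot: [0.0, 0.991, 0.131, -0.0]
contact_force: [-0.4, 0.2, 1.0]
finger_gap: 0.0081
grip_force: 30.0
```

```bash
python3 st.py 4
```

```text
12.4 [ 0.4818 -0.2755  0.0604] F [-0.6   0.17  1.51] sd [0.18 0.58 0.52] T [0.113 0.065 0.003] 0.008230373226289639 30.000194907188416
```

Request:
arm_command(
  commands=[0,0,-0.001,0,0,0,0,0,0,0,0,0],
)

```text
time: 12.6
tcp_pos: [0.4817, -0.2755, 0.0613]
eef_rot: [0.0, 0.991, 0.131, -0.0]
contact_force: [-0.2, -1.1, 0.6]
finger_gap: 0.008
grip_force: 30.0
```

Request:
arm_command(
  commands=[0,0,0,0,0,0,0,0,0,0,0,0,0,0,0,0,0,0,0,0,0,0,0,0],
  claw=-0.5,
)

```text
time: 13.0
tcp_pos: [0.4815, -0.2753, 0.0611]
eef_rot: [0.0, 0.991, 0.131, -0.0]
contact_force: [-0.3, 1.5, -0.9]
finger_gap: 0.0238
grip_force: 0.0
```

Request:
arm_command(
  commands=[0,0,-0.01,0,0,0,0,0,-0.02,0,0,0,0,0,-0.04,0,0,0,0,0,-0.045,0,0,0,0,0,-0.04,0,0,0,0,0,0,0,0,0],
)

```text
time: 13.6
tcp_pos: [0.4856, -0.2783, 0.2249]
eef_rot: [0.006, 0.991, 0.131, 0.005]
contact_force: [1.0, -0.3, 1.9]
finger_gap: 0.0238
grip_force: 0.0
```

```bash
python3 st.py 3 ".590,.0487,.2055,.5,35"
python3 - <<'E'
from bench import env
from h import *
f=env.grab_frame('wrist');pickle.dump(f,open('w4.pkl','wb'));g=env.grab_frame('scene')
a=g['image'][180:330,200:330,::-1];b=f['image'][:280,60:460,::-1]
c=np.zeros((450,800,3),np.uint8);c[:,:390]=cv2.resize(a,(390,450));c[:280,395:795]=b
cv2.imwrite('pics/i.png',c)
E
```

```text
13.75 [ 0.4826 -0.276   0.2186] F [-0.3   0.6  -0.84] sd [0.64 0.41 0.21] T [0.024 0.016 0.012] 0.023573910512319135 0.0
(8, [0.0195, -0.0378, -0.0089], [-0.0759, -0.0096, 0.0307])
```

View pics/i.png

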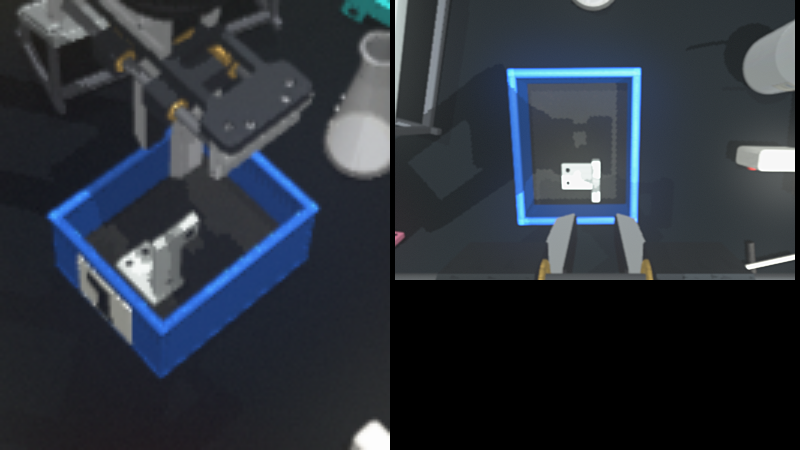

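Bracket A stands on its foot on the blue pad, at wrist crop (580,178), clear of the walls. Next is the middle bracket, also left-hand.

Request:
arm_command(
  commands=[0.0195,-0.0378,-0.0089,-0.0759,-0.0096,0.0307,0.0195,-0.0378,-0.0089,-0.0759,-0.0096,0.0307,0.0195,-0.0378,-0.0089,-0.0759,-0.0096,0.0307,0.0195,-0.0378,-0.0089,-0.0759,-0.0096,0.0307,0.0195,-0.0378,-0.0089,-0.0759,-0.0096,0.0307,0.0195,-0.0378,-0.0089,-0.0759,-0.0096,0.0307,0.0195,-0.0378,-0.0089,-0.0759,-0.0096,0.0307,0.0195,-0.0378,-0.0089,-0.0759,-0.0096,0.0307],
  claw=0.2,
)

```text
time: 14.65
tcp_pos: [0.5888, 0.0516, 0.2019]
eef_rot: [0.303, 0.953, 0.004, 0.001]
contact_force: [0.5, -0.9, 0.7]
finger_gap: 0.0566
grip_force: 0.0
```

Request:
arm_command(
  commands=[0,0,0,0,0,0,0,0,0,0,0,0],
)

```text
time: 14.85
tcp_pos: [0.5875, 0.0506, 0.1989]
eef_rot: [0.302, 0.953, 0.007, -0.002]
contact_force: [-1.0, 0.5, 0.0]
finger_gap: 0.0566
grip_force: 0.0
```

```bash
python3 st.py 3 ".590,-.0115,.1165,.5,35,4"
```

```text
15.0 [0.5885 0.0486 0.2027] F [-0.28 -0.46  0.31] sd [0.18 0.11 0.14] T [ 0.311 -0.016 -0.016] 0.056592463820870444 0.0
(4, [0.0002, -0.0001, 0.0263], [0.0001, 0.0, -0.0006])
```

Request:
arm_command(
  commands=[0.0002,0,0.034,0,0,0,0.0002,0,0.034,0,0,0,0.0002,0,0.025,0,0,0,0.0002,0,0.013,0,0,0,0,0,0,0,0,0,0,0,0,0,0,0],
)

```text
time: 15.6
tcp_pos: [0.5912, -0.0118, 0.118]
eef_rot: [0.301, 0.954, 0.003, 0.003]
contact_force: [0.3, 0.1, 0.2]
finger_gap: 0.0567
grip_force: 0.0
```

```bash
python3 st.py 3 ".590,-.0115,.1165,.5,35,1"
```

```text
15.75 [ 0.5917 -0.0109  0.1182] F [0.06 0.22 0.12] sd [0.34 0.34 0.31] T [ 0.308 -0.02  -0.008] 0.05618862303291276 0.0
(1, [-0.0017, -0.0005, 0.0017], [-0.0002, -0.0034, -0.0016])
```

Request:
arm_command(
  commands=[-0.001,0,0.0015,0,0,0,0,0,0,0,0,0,0,0,0,0,0,0,0,0,0,0,0,0,0,0,0,0,0,0,0,0,0,0,0,0,0,0,0,0,0,0,0,0,0,0,0,0],
  claw=-1,
)

```text
time: 16.55
tcp_pos: [0.5895, -0.0125, 0.1152]
eef_rot: [0.301, 0.954, 0.004, 0.001]
contact_force: [-0.7, -2.1, 1.9]
finger_gap: 0.0079
grip_force: 30.0
```

Request:
arm_command(
  commands=[0,0,0,0,0,0,0,0,0,0,0,0],
)

```text
time: 16.75
tcp_pos: [0.5895, -0.0125, 0.1152]
eef_rot: [0.301, 0.954, 0.004, 0.001]
contact_force: [0.3, -2.7, 1.1]
finger_gap: 0.008
grip_force: 30.0
```

```bash
python3 st.py 3
python3 - <<'E'
from bench import env
from h import *
s=env.get_state();r0,p0=pose(s);p1=p0-r0.apply([0,0,.14]);rb=bracket_rot(np.radians(15),0)
N,t,w=rows(r0,p1,rb,[.5449,-.2575,.215],9);print(N,t,w)
r,p=r0,p1
for i in range(N):
    p=p+r.apply(t);r=r*R.from_rotvec(w);print(p.round(3),end=' ')
E
```

```text
16.9 [ 0.5895 -0.0125  0.1152] F [ 0.05 -2.45  1.01] sd [0.16 0.41 0.2 ] T [-0.265 -0.016 -0.015] 0.007873024205989097 29.999685287475586
9 [-0.0092, 0.0333, 0.0137] [0.0676, 0.0086, -0.0273]
[0.58  0.033 0.238] [ 0.572 -0.003  0.243] [ 0.565 -0.04   0.247] [ 0.559 -0.076  0.247] [ 0.555 -0.113  0.246] [ 0.551 -0.15   0.242] [ 0.548 -0.186  0.235] [ 0.546 -0.222  0.226] [ 0.545 -0.258  0.215]
```

Request:
arm_command(
  commands=[0,0,-0.015,0,0,0,0,0,-0.035,0,0,0,0,0,-0.045,0,0,0,0,0,-0.045,0,0,0,-0.0092,0.0333,0.0137,0.0676,0.0086,-0.0273,-0.0092,0.0333,0.0137,0.0676,0.0086,-0.0273,-0.0092,0.0333,0.0137,0.0676,0.0086,-0.0273,-0.0092,0.0333,0.0137,0.0676,0.0086,-0.0273],
)

```text
time: 17.7
tcp_pos: [0.5594, -0.0752, 0.2478]
eef_rot: [0.167, 0.984, 0.063, 0.002]
contact_force: [0.1, -0.8, -1.4]
finger_gap: 0.0082
grip_force: 30.0
```

Request:
arm_command(
  commands=[-0.0092,0.0333,0.0137,0.0676,0.0086,-0.0273,-0.0092,0.0333,0.0137,0.0676,0.0086,-0.0273,-0.0092,0.0333,0.0137,0.0676,0.0086,-0.0273,-0.0092,0.0333,0.0137,0.0676,0.0086,-0.0273,-0.0092,0.0333,0.0137,0.0676,0.0086,-0.0273,0,0,0,0,0,0,0,0,0,0,0,0],
)

```text
time: 18.4
tcp_pos: [0.5443, -0.2577, 0.2134]
eef_rot: [-0.001, 0.992, 0.13, -0.0]
contact_force: [0.1, 0.1, -1.3]
finger_gap: 0.0073
grip_force: 30.0
```

```bash
python3 st.py 4 ".5449,-.2571,.075,15,0,4"
```

```text
18.6 [ 0.5451 -0.2558  0.2146] F [ 0.17  0.25 -1.4 ] sd [0.52 0.53 0.11] T [ 0.008 -0.006 -0.009] 0.007713462919638671 29.999646842479706
(4, [-0.0002, 0.0003, 0.0349], [-0.0, -0.0002, 0.0008])
```

Request:
arm_command(
  commands=[0,0.0003,0.04,0,0,0,0,0.0003,0.04,0,0,0,0,0,0.04,0,0,0,0,0,0.02,0,0,0,0,0,0.009,0,0,0,0,0,0.002,0,0,0,0,0,0,0,0,0,0,0,0,0,0,0],
)

```text
time: 19.4
tcp_pos: [0.5465, -0.2585, 0.0657]
eef_rot: [0.001, 0.991, 0.131, 0.002]
contact_force: [-0.8, 0.3, -1.1]
finger_gap: 0.0082
grip_force: 30.0
```

```bash
python3 st.py 4
```

```text
19.6 [ 0.546  -0.2585  0.0651] F [ 0.04 -0.08 -1.39] sd [0.78 0.34 0.27] T [-0.026  0.009  0.014] 0.007743317317809283 29.999707639217377
```

Request:
arm_command(
  commands=[0,0,0.001,0,0,0,0,0,0,0,0,0],
)

```text
time: 19.8
tcp_pos: [0.5448, -0.258, 0.0625]
eef_rot: [-0.0, 0.991, 0.131, 0.0]
contact_force: [-0.6, 0.8, -1.1]
finger_gap: 0.008
grip_force: 30.0
```

```bash
python3 st.py 4
```

```text
20.0 [ 0.5448 -0.2579  0.0624] F [ 0.23  0.52 -1.49] sd [0.35 0.21 0.46] T [ 0.001  0.003 -0.037] 0.008107066729548749 29.999670088291168
```

Request:
arm_command(
  commands=[0,0,0.001,0,0,0,0,0,0,0,0,0],
)

```text
time: 20.2
tcp_pos: [0.5448, -0.2579, 0.0613]
eef_rot: [-0.0, 0.991, 0.131, -0.0]
contact_force: [-0.5, 0.4, -2.3]
finger_gap: 0.0076
grip_force: 30.0
```

```bash
python3 st.py 4
```

```text
20.4 [ 0.5448 -0.2579  0.0614] F [-0.37 -0.21 -1.43] sd [0.36 0.25 0.3 ] T [0.024 0.013 0.021] 0.008063991921000588 29.99964416027069
```

Request:
arm_command(
  commands=[0,0,0.001,0,0,0,0,0,0,0,0,0],
)

```text
time: 20.6
tcp_pos: [0.5448, -0.2578, 0.0603]
eef_rot: [-0.0, 0.991, 0.131, -0.0]
contact_force: [1.1, -0.1, -0.3]
finger_gap: 0.0082
grip_force: 30.0
```

```bash
python3 st.py 4
```

```text
20.8 [ 0.5448 -0.2579  0.0604] F [-0.06 -0.4  -1.8 ] sd [0.38 0.18 0.48] T [-0.037  0.004 -0.007] 0.00834128624547803 29.999755024909973
```

Request:
arm_command(
  commands=[0,0,0.001,0,0,0,0,0,0,0,0,0],
)

```text
time: 21.0
tcp_pos: [0.5448, -0.2578, 0.0593]
eef_rot: [-0.0, 0.991, 0.131, -0.0]
contact_force: [0.3, 0.2, -1.4]
finger_gap: 0.0077
grip_force: 30.0
```

```bash
python3 st.py 4
```

```text
21.2 [ 0.5449 -0.2579  0.0594] F [-0.22  0.25 -1.42] sd [0.44 0.46 0.17] T [-0.007  0.    -0.008] 0.007892200840611409 29.999640583992004
```

Request:
arm_command(
  commands=[0,0,0.001,0,0,0,0,0,0,0,0,0],
)

```text
time: 21.4
tcp_pos: [0.545, -0.258, 0.0585]
eef_rot: [-0.0, 0.991, 0.131, 0.0]
contact_force: [0.4, -0.6, 0.2]
finger_gap: 0.0079
grip_force: 30.0
```

```bash
python3 st.py 4
```

```text
21.6 [ 0.545  -0.258   0.0586] F [ 0.11 -0.1  -0.95] sd [0.26 0.49 0.3 ] T [-0.019  0.001  0.015] 0.008193044459816634 29.99970316886902
```

Request:
arm_command(
  commands=[0,0,0.001,0,0,0,0,0,0,0,0,0],
)

```text
time: 21.8
tcp_pos: [0.545, -0.258, 0.0576]
eef_rot: [-0.0, 0.991, 0.131, 0.0]
contact_force: [0.2, -0.2, 0.3]
finger_gap: 0.008
grip_force: 30.0
```

```bash
python3 st.py 4
```

```text
22.0 [ 0.545  -0.258   0.0577] F [0.13 0.14 0.83] sd [0.61 0.42 0.22] T [0.014 0.011 0.023] 0.007816377808856252 30.00008851289749
```

Request:
arm_command(
  commands=[0,0,-0.0005,0,0,0,0,0,0,0,0,0,0,0,0,0,0,0,0,0,0,0,0,0,0,0,0,0,0,0],
  claw=-0.5,
)

```text
time: 22.5
tcp_pos: [0.5449, -0.2579, 0.0579]
eef_rot: [-0.0, 0.991, 0.131, 0.0]
contact_force: [0.4, 0.8, 0.3]
finger_gap: 0.0235
grip_force: 0.0
```

Request:
arm_command(
  commands=[0,0,-0.01,0,0,0,0,0,-0.02,0,0,0,0,0,-0.04,0,0,0,0,0,-0.045,0,0,0,0,0,-0.045,0,0,0,0,0,-0.02,0,0,0,0,0,0,0,0,0],
)

```text
time: 23.2
tcp_pos: [0.5474, -0.2596, 0.244]
eef_rot: [0.003, 0.991, 0.131, 0.004]
contact_force: [-0.0, 0.4, -0.4]
finger_gap: 0.0234
grip_force: 0.0
```

```bash
python3 st.py 3 ".659,.0497,.2045,.5,35,8"
python3 - <<'E'
from bench import env
from h import *
f=env.grab_frame('wrist');pickle.dump(f,open('w5.pkl','wb'));g=env.grab_frame('scene')
pickle.dump(g,open('s5.pkl','wb'))
E
```

```text
23.35 [ 0.5448 -0.2579  0.2382] F [-0.42 -0.06 -0.35] sd [0.27 0.54 0.4 ] T [ 0.015 -0.017 -0.006] 0.023081696127244405 0.0
(8, [0.0201, -0.0363, -0.0057], [-0.0762, -0.0094, 0.0308])
```

Request:
arm_command(
  commands=[0.0201,-0.0363,-0.0057,-0.0762,-0.0094,0.0308,0.0201,-0.0363,-0.0057,-0.0762,-0.0094,0.0308,0.0201,-0.0363,-0.0057,-0.0762,-0.0094,0.0308,0.0201,-0.0363,-0.0057,-0.0762,-0.0094,0.0308,0.0201,-0.0363,-0.0057,-0.0762,-0.0094,0.0308,0.0201,-0.0363,-0.0057,-0.0762,-0.0094,0.0308,0.0201,-0.0363,-0.0057,-0.0762,-0.0094,0.0308,0.0201,-0.0363,-0.0057,-0.0762,-0.0094,0.0308],
  claw=0.2,
)

```text
time: 24.25
tcp_pos: [0.659, 0.0516, 0.2023]
eef_rot: [0.303, 0.953, 0.004, 0.002]
contact_force: [1.6, -0.6, -0.5]
finger_gap: 0.0565
grip_force: 0.0
```

Request:
arm_command(
  commands=[0,0,0,0,0,0,0,0,0,0,0,0,0,0,0,0,0,0],
)

```text
time: 24.55
tcp_pos: [0.659, 0.0486, 0.2039]
eef_rot: [0.302, 0.953, 0.003, 0.002]
contact_force: [0.3, -0.2, 0.4]
finger_gap: 0.0565
grip_force: 0.0
```

```bash
python3 st.py 3 ".659,-.0112,.1165,.5,35,4"
```

```text
24.7 [0.6595 0.0479 0.2058] F [ 0.44 -0.59  0.23] sd [0.54 0.23 0.23] T [ 0.266  0.003 -0.012] 0.05630432635155119 0.0
(4, [-0.0003, -0.0007, 0.0268], [0.0001, -0.0009, -0.0014])
```

Request:
arm_command(
  commands=[-0.0003,0,0.034,0,0,0,-0.0003,-0.0003,0.034,0,0,0,0,-0.0003,0.025,0,0,0,0,-0.0003,0.013,0,0,0,0,0,0,0,0,0,0,0,0,0,0,0],
)

```text
time: 25.3
tcp_pos: [0.6602, -0.0108, 0.1183]
eef_rot: [0.301, 0.954, 0.003, 0.004]
contact_force: [0.7, -0.0, 0.3]
finger_gap: 0.0564
grip_force: 0.0
```

```bash
python3 st.py 3 ".659,-.0115,.1165,.5,35,1"
```

```text
25.45 [ 0.6608 -0.0099  0.1187] F [0.41 0.18 0.17] sd [0.17 0.42 0.37] T [0.284 0.012 0.01 ] 0.056167509877703234 0.0
(1, [-0.0018, 0.0, 0.0027], [0.0007, -0.0056, -0.0029])
```

Request:
arm_command(
  commands=[0,0,0,0,0,0,0,0,0,0,0,0,0,0,0,0,0,0,0,0,0,0,0,0,0,0,0,0,0,0,0,0,0,0,0,0,0,0,0,0,0,0,0,0,0,0,0,0],
  claw=-1,
)

```text
time: 26.25
tcp_pos: [0.6595, -0.0109, 0.1168]
eef_rot: [0.302, 0.953, 0.004, 0.003]
contact_force: [0.6, -1.1, 0.6]
finger_gap: 0.0078
grip_force: 30.0
```

Request:
arm_command(
  commands=[0,0,0,0,0,0,0,0,0,0,0,0],
)

```text
time: 26.45
tcp_pos: [0.6595, -0.0109, 0.1168]
eef_rot: [0.302, 0.953, 0.004, 0.003]
contact_force: [0.2, -2.5, 0.7]
finger_gap: 0.0079
grip_force: 30.0
```

```bash
python3 st.py 2
python3 - <<'E'
from bench import env
from h import *
s=env.get_state();r0,p0=pose(s);p1=p0-r0.apply([0,0,.14]);rb=bracket_rot(np.radians(12),0)
c=np.array([.529,.239]);e=np.radians(12);ex=np.array([np.cos(e),np.sin(e)]);my=np.array([np.sin(e),-np.cos(e)])
q=c+ex*.006+my*.019;print(q)
N,t,w=rows(r0,p1,rb,[q[0],q[1],.2],8);print(N,t,w)
r,p=r0,p1
for i in range(N):
    p=p+r.apply(t);r=r*R.from_rotvec(w);print(p.round(3),end=' ')
E
```

```text
26.55 [ 0.6595 -0.0109  0.1168] F [-0.46 -2.17  1.3 ] sd [0.17 0.56 0.23] T [-0.26   0.05   0.005] 0.007922093949341272 30.000034868717194
[0.53881921 0.22166267]
8 [-0.013, -0.0209, -0.0032] [0.0764, 0.0074, -0.0244]
[0.645 0.088 0.222] [0.632 0.108 0.214] [0.617 0.127 0.208] [0.603 0.146 0.203] [0.587 0.166 0.2  ] [0.572 0.185 0.198] [0.556 0.204 0.199] [0.539 0.222 0.2  ]
```

Request:
arm_command(
  commands=[0,0,-0.015,0,0,0,0,0,-0.035,0,0,0,0,0,-0.045,0,0,0,0,0,-0.045,0,0,0,-0.013,-0.0209,-0.0032,0.0764,0.0074,-0.0244,-0.013,-0.0209,-0.0032,0.0764,0.0074,-0.0244,-0.013,-0.0209,-0.0032,0.0764,0.0074,-0.0244,-0.013,-0.0209,-0.0032,0.0764,0.0074,-0.0244],
)

```text
time: 27.35
tcp_pos: [0.6016, 0.149, 0.2025]
eef_rot: [0.15, 0.987, 0.056, 0.001]
contact_force: [0.3, -0.4, -1.8]
finger_gap: 0.0081
grip_force: 30.0
```

Request:
arm_command(
  commands=[-0.013,-0.0209,-0.0032,0.0764,0.0074,-0.0244,-0.013,-0.0209,-0.0032,0.0764,0.0074,-0.0244,-0.013,-0.0209,-0.0032,0.0764,0.0074,-0.0244,-0.013,-0.0209,-0.0032,0.0764,0.0074,-0.0244,0,0,0,0,0,0,0,0,0,0,0,0,0,0,0,0,0,0],
)

```text
time: 28.05
tcp_pos: [0.5394, 0.2224, 0.2002]
eef_rot: [0.0, 0.995, 0.105, 0.0]
contact_force: [0.4, 0.5, -1.7]
finger_gap: 0.0075
grip_force: 30.0
```

```bash
python3 st.py 4 ".5388,.2217,.11,12,0"
python3 - <<'E'
from bench import env
from h import *
f=env.grab_frame('wrist');pickle.dump(f,open('w6.pkl','wb'))
g=pickle.load(open('s5.pkl','rb'));w=pickle.load(open('w5.pkl','rb'))
c=np.zeros((600,800,3),np.uint8)
h=lambda i:np.clip(i[:,:,::-1].astype(float)*1.8,0,255).astype(np.uint8)
uv=proj(f,[.529,.239,.08]);print(uv)
u,v=uv.astype(int);u0=max(0,min(u-100,312));v0=max(0,min(v-90,204))
c[:540,:600]=cv2.resize(h(f['image'][v0:v0+180,u0:u0+200]),(600,540),interpolation=cv2.INTER_CUBIC)
c[:250,600:]=cv2.resize(h(w['image'][0:250,130:330]),(200,250))
c[250:450,600:]=cv2.resize(g['image'][200:310,210:320,::-1],(200,200),interpolation=cv2.INTER_CUBIC)
print(u0,v0);cv2.imwrite('pics/j.png',c)
E
```

```text
28.25 [0.5393 0.2224 0.1999] F [-0.33 -0.12 -0.76] sd [0.51 0.29 0.52] T [-0.006  0.044  0.003] 0.007897355842524637 29.999850690364838
(2, [-0.0003, 0.0003, 0.045], [-0.0002, -0.0, 0.0])
[242.20247717 192.51536987]
142 102
```

View pics/j.png

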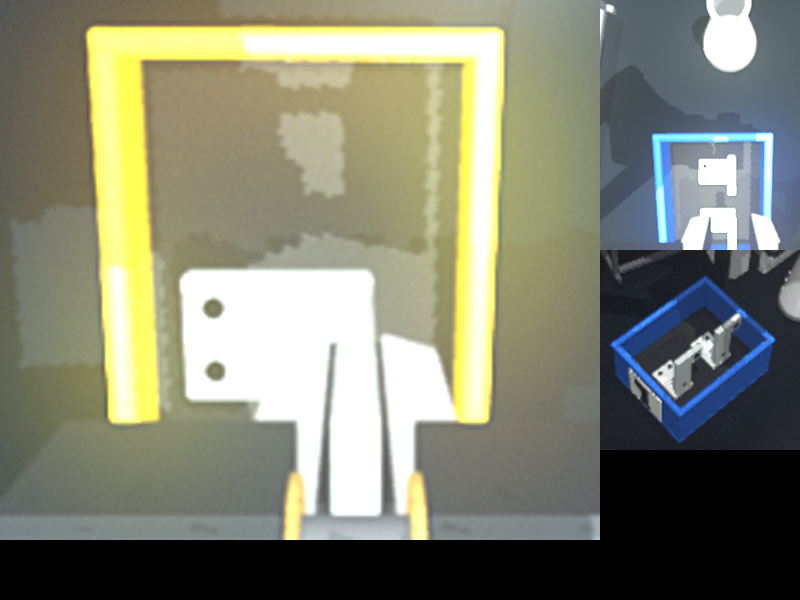

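Blue bin: both brackets stand upright on the pad, at wrist crop (717,172) and (717,225). Yellow bin: the right-hand bracket hangs over it with its foot at (278,335) in the crop, and the pad–wall edge is near u≈150 in the crop. I'll take raw profiles for the edges.

Run:
```python
from h import *
f=pickle.load(open('w6.pkl','rb'))
for v in(135,150,165):print(v,'L168:',[tuple(p) for p in f['image'][v,168:200].tolist()]); 
print(150,'R290:',[tuple(p) for p in f['image'][150,288:312].tolist()])
print('col250 v108:',[tuple(p) for p in f['image'][106:128,215].tolist()])
```

```text
135 L168: [(66, 59, 47), (66, 59, 45), (63, 57, 46), (65, 58, 47), (126, 109, 50), (234, 202, 60), (253, 245, 72), (248, 247, 78), (247, 247, 86), (247, 247, 90), (247, 246, 88), (247, 245, 83), (248, 242, 76), (243, 224, 64), (208, 175, 51), (173, 150, 48), (170, 148, 47), (173, 149, 48), (174, 149, 47), (173, 149, 45), (160, 137, 45), (125, 109, 48), (85, 76, 51), (78, 71, 57), (82, 75, 58), (85, 78, 62), (86, 79, 64), (86, 78, 62), (85, 79, 62), (85, 78, 62), (86, 78, 61), (85, 78, 60)]
150 L168: [(67, 61, 48), (67, 62, 48), (66, 61, 46), (63, 58, 46), (69, 62, 46), (137, 118, 49), (239, 210, 61), (253, 246, 72), (248, 247, 78), (247, 247, 85), (247, 247, 89), (247, 246, 87), (248, 245, 81), (248, 240, 73), (240, 218, 62), (200, 169, 51), (172, 148, 47), (172, 148, 48), (173, 149, 47), (175, 150, 48), (172, 148, 47), (153, 132, 47), (112, 99, 50), (81, 73, 53), (77, 70, 53), (80, 73, 56), (83, 77, 61), (83, 78, 62), (84, 77, 61), (84, 78, 62), (84, 78, 62), (83, 78, 61)]
165 L168: [(68, 63, 48), (67, 63, 47), (67, 62, 47), (68, 63, 48), (64, 60, 47), (71, 65, 47), (143, 123, 52), 
[... 414 characters left out ...]
, 98, 68), (99, 98, 65), (100, 98, 65), (98, 96, 64), (97, 97, 65), (102, 100, 65), (131, 121, 59), (163, 144, 52), (195, 168, 50), (250, 237, 65), (250, 253, 95), (248, 248, 122), (247, 247, 147), (247, 247, 174), (247, 247, 189), (247, 247, 172), (247, 248, 143), (249, 250, 122), (255, 255, 91), (210, 190, 67), (84, 85, 63), (88, 91, 65), (91, 94, 65)]
col250 v108: [(77, 70, 52), (75, 67, 48), (73, 66, 47), (69, 62, 47), (85, 74, 46), (185, 155, 53), (255, 239, 68), (250, 246, 80), (247, 245, 84), (247, 246, 86), (247, 246, 86), (247, 246, 83), (248, 245, 79), (251, 244, 73), (248, 225, 62), (160, 136, 54), (85, 76, 53), (81, 71, 55), (85, 76, 55), (87, 79, 57), (88, 79, 59), (90, 81, 62)]
```

Run:
```python
from h import *
f=pickle.load(open('w6.pkl','rb'))
print(f['xyz'],padz(f,[(182.1,135),(183.9,165)],[(189.0,135),(189.9,150),(190.7,165)]))
L,Rr=plane(f,(172.9,150),.08),plane(f,(308.3,150),.08);T=plane(f,(215,111.2),.08)
print(L,Rr,T,np.linalg.norm(L-Rr))
e=np.radians(12);ex=np.array([np.cos(e),np.sin(e),0]);ey=np.array([-np.sin(e),np.cos(e),0])
m=(L+Rr)/2;print('centre',m+ex*((T-m)@ex-.08))
```

```text
[0.60195725 0.2355822  0.37821796] ([np.float64(0.0511), np.float64(0.0508), np.float64(0.0509)], array([0.5737, 0.3081]), array([0.5447, 0.3019]))
[0.55723871 0.31487771 0.08      ] [0.58530959 0.18321234 0.08      ] [0.60269405 0.28045311 0.08      ] 0.13462445274489218
centre [0.52947146 0.24015958 0.08      ]
```

Request:
arm_command(
  commands=[0,0,0.04,0,0,0,0,0,0.04,0,0,0,0,0,0.018,0,0,0,0,0,0.007,0,0,0,0,0,0.003,0,0,0,0,0,0,0,0,0,0,0,0,0,0,0],
)

```text
time: 29.0
tcp_pos: [0.5403, 0.2228, 0.0939]
eef_rot: [-0.001, 0.995, 0.105, 0.002]
contact_force: [0.0, 1.6, -1.0]
finger_gap: 0.008
grip_force: 30.0
```

```bash
python3 st.py 4
```

```text
29.2 [0.5399 0.2227 0.0936] F [ 0.09 -0.04 -0.95] sd [0.32 0.54 0.44] T [-0.011  0.008 -0.014] 0.007739714303961813 29.99981313943863
```

Request:
arm_command(
  commands=[0,0,0.001,0,0,0,0,0,0,0,0,0],
)

```text
time: 29.4
tcp_pos: [0.5388, 0.2225, 0.0913]
eef_rot: [-0.0, 0.995, 0.105, 0.0]
contact_force: [-0.4, -0.1, -1.3]
finger_gap: 0.0079
grip_force: 30.0
```

```bash
python3 st.py 3
```

```text
29.55 [0.5388 0.2225 0.0912] F [ 0.19  0.2  -1.28] sd [0.77 0.27 0.61] T [-0.004 -0.003  0.019] 0.0078494541450759 29.99979704618454
```

Request:
arm_command(
  commands=[0,0,0.001,0,0,0,0,0,0,0,0,0],
)

```text
time: 29.75
tcp_pos: [0.5387, 0.2224, 0.09]
eef_rot: [-0.0, 0.995, 0.105, -0.0]
contact_force: [-0.1, -0.9, -1.5]
finger_gap: 0.0076
grip_force: 30.0
```

```bash
python3 st.py 3
```

```text
29.9 [0.5388 0.2224 0.0901] F [ 0.4  -0.09 -0.88] sd [0.51 0.37 0.12] T [-0.037 -0.004  0.005] 0.008059820331487515 29.99982476234436
```

Request:
arm_command(
  commands=[0,0,0.001,0,0,0,0,0,0,0,0,0],
)

```text
time: 30.1
tcp_pos: [0.5387, 0.2224, 0.089]
eef_rot: [-0.0, 0.995, 0.105, -0.0]
contact_force: [-0.3, 0.1, -0.5]
finger_gap: 0.0074
grip_force: 30.0
```

```bash
python3 st.py 3
```

```text
30.25 [0.5388 0.2225 0.0891] F [-0.05  0.4  -1.17] sd [0.1  0.38 0.31] T [0.018 0.009 0.008] 0.008077516788460644 29.999779164791107
```

Request:
arm_command(
  commands=[0,0,0.001,0,0,0,0,0,0.001,0,0,0,0,0,0,0,0,0],
)

```text
time: 30.55
tcp_pos: [0.5387, 0.2224, 0.087]
eef_rot: [-0.0, 0.995, 0.105, -0.0]
contact_force: [-0.6, 0.6, -1.3]
finger_gap: 0.0077
grip_force: 30.0
```

```bash
python3 st.py 3
```

```text
30.7 [0.5388 0.2225 0.0871] F [ 0.08  0.18 -1.  ] sd [0.05 0.43 0.33] T [-0.008 -0.003  0.002] 0.0077280490205863086 29.999809563159943
```

Request:
arm_command(
  commands=[0,0,0.001,0,0,0,0,0,0,0,0,0],
)

```text
time: 30.9
tcp_pos: [0.5388, 0.2224, 0.086]
eef_rot: [-0.0, 0.995, 0.105, 0.0]
contact_force: [0.2, 0.1, -1.6]
finger_gap: 0.0078
grip_force: 30.0
```

```bash
python3 st.py 3
```

```text
31.05 [0.5388 0.2225 0.0861] F [-0.11 -0.14 -0.92] sd [0.23 0.31 0.36] T [-0.02  -0.007  0.005] 0.007663314336647418 29.999766647815704
```

Request:
arm_command(
  commands=[0,0,0.001,0,0,0,0,0,0,0,0,0],
)

```text
time: 31.25
tcp_pos: [0.5388, 0.2224, 0.0851]
eef_rot: [-0.0, 0.995, 0.105, 0.0]
contact_force: [0.2, 0.5, -1.1]
finger_gap: 0.0077
grip_force: 30.0
```

```bash
python3 st.py 3
```

```text
31.4 [0.5388 0.2224 0.0851] F [ 0.96 -0.59 -1.15] sd [0.21 0.64 0.21] T [-0.034  0.003 -0.004] 0.007817194620134143 29.999839067459106
```

Request:
arm_command(
  commands=[0,0,0.001,0,0,0,0,0,0,0,0,0],
)

```text
time: 31.6
tcp_pos: [0.5387, 0.2224, 0.084]
eef_rot: [-0.0, 0.995, 0.105, 0.0]
contact_force: [-0.1, 0.3, -2.2]
finger_gap: 0.008
grip_force: 30.0
```

```bash
python3 st.py 3
```

```text
31.75 [0.5388 0.2225 0.0841] F [ 0.43  0.09 -0.85] sd [0.37 0.34 0.14] T [-0.003  0.006  0.001] 0.00807404868318174 29.99980866909027
```

Request:
arm_command(
  commands=[0,0,0.001,0,0,0,0,0,0,0,0,0],
)

```text
time: 31.95
tcp_pos: [0.5387, 0.2224, 0.083]
eef_rot: [-0.0, 0.995, 0.105, 0.0]
contact_force: [0.5, -0.3, -1.7]
finger_gap: 0.008
grip_force: 30.0
```

```bash
python3 st.py 3
```

```text
32.1 [0.5388 0.2225 0.0831] F [-0.08  0.23 -1.34] sd [0.16 0.26 0.25] T [0.035 0.007 0.004] 0.007668018138987999 29.99983638525009
```

Request:
arm_command(
  commands=[0,0,0.001,0,0,0,0,0,0,0,0,0],
)

```text
time: 32.3
tcp_pos: [0.5387, 0.2225, 0.082]
eef_rot: [-0.0, 0.995, 0.105, 0.0]
contact_force: [-0.1, 0.1, -1.3]
finger_gap: 0.0077
grip_force: 30.0
```

```bash
python3 st.py 3
```

```text
32.45 [0.5388 0.2224 0.0821] F [ 0.67 -0.11 -0.76] sd [0.13 0.23 0.55] T [ 0.019 -0.004  0.01 ] 0.007900621650424607 29.99974697828293
```

Request:
arm_command(
  commands=[0,0,0.001,0,0,0,0,0,0,0,0,0],
)

```text
time: 32.65
tcp_pos: [0.5387, 0.2224, 0.081]
eef_rot: [-0.0, 0.995, 0.105, 0.0]
contact_force: [-0.9, 0.8, -1.3]
finger_gap: 0.008
grip_force: 30.0
```

```bash
python3 st.py 3
```

```text
32.8 [0.5388 0.2225 0.0811] F [ 0.44 -0.21 -1.22] sd [0.46 0.21 0.47] T [-0.016 -0.007 -0.014] 0.007571457937360293 29.999756813049316
```

Request:
arm_command(
  commands=[0,0,0.001,0,0,0,0,0,0,0,0,0],
)

```text
time: 33.0
tcp_pos: [0.5389, 0.2225, 0.0802]
eef_rot: [-0.0, 0.995, 0.105, 0.0]
contact_force: [-0.3, -0.6, -0.6]
finger_gap: 0.008
grip_force: 30.0
```

```bash
python3 st.py 3
```

```text
33.15 [0.5389 0.2225 0.0803] F [-0.05  0.04 -0.91] sd [0.38 0.21 0.49] T [-0.003 -0.019  0.029] 0.007834959754418652 29.999839067459106
```

Request:
arm_command(
  commands=[0,0,0.001,0,0,0,0,0,0,0,0,0],
)

```text
time: 33.35
tcp_pos: [0.539, 0.2225, 0.0794]
eef_rot: [-0.0, 0.995, 0.105, 0.0]
contact_force: [-0.7, -0.8, 0.2]
finger_gap: 0.0078
grip_force: 30.0
```

```bash
python3 st.py 3
```

```text
33.5 [0.539  0.2225 0.0794] F [-0.49 -0.18  0.47] sd [0.39 0.47 0.34] T [-0.028  0.026  0.   ] 0.007431549827829918 30.000084042549133
```

Contact, about 1.6 N of support. Releasing and lifting clear.

Request:
arm_command(
  commands=[0,0,-0.0003,0,0,0,0,0,0,0,0,0,0,0,0,0,0,0,0,0,0,0,0,0,0,0,0,0,0,0],
  claw=-0.5,
)

```text
time: 34.0
tcp_pos: [0.5388, 0.2225, 0.0794]
eef_rot: [-0.0, 0.995, 0.105, 0.0]
contact_force: [1.0, -0.1, -0.4]
finger_gap: 0.0238
grip_force: 0.0
```

Request:
arm_command(
  commands=[0,0,-0.01,0,0,0,0,0,-0.02,0,0,0,0,0,-0.04,0,0,0,0,0,-0.045,0,0,0,0,0,-0.045,0,0,0,-0.03,0,-0.01,0,0,0,-0.03,0,0,0,0,0,0,0,0,0,0,0],
)

```text
time: 34.8
tcp_pos: [0.4776, 0.2096, 0.2509]
eef_rot: [-0.001, 0.994, 0.105, 0.0]
contact_force: [0.4, 0.7, 0.6]
finger_gap: 0.0234
grip_force: 0.0
```

Run:
```python
from bench import env
from h import *
s=env.get_state();print(s['time'],s['tcp_pos'],s['finger_gap'])
f=env.grab_frame('wrist');g=env.grab_frame('scene');t=env.grab_frame('top')
c=np.zeros((600,800,3),np.uint8)
c[:300,:400]=cv2.resize(f['image'][:,:,::-1],(400,300),interpolation=cv2.INTER_AREA)
c[:300,400:]=cv2.resize(g['image'][80:320,140:400,::-1],(400,300))
c[300:,:400]=cv2.resize(t['image'][110:260,120:360,::-1],(400,300))
c[300:,400:]=cv2.resize(g['image'][210:310,210:320,::-1],(400,300))
cv2.imwrite('pics/k.png',c)
```

```text
34.8 [0.47759331 0.20960691 0.25085255] 0.023393657810523213
```

View pics/k.png

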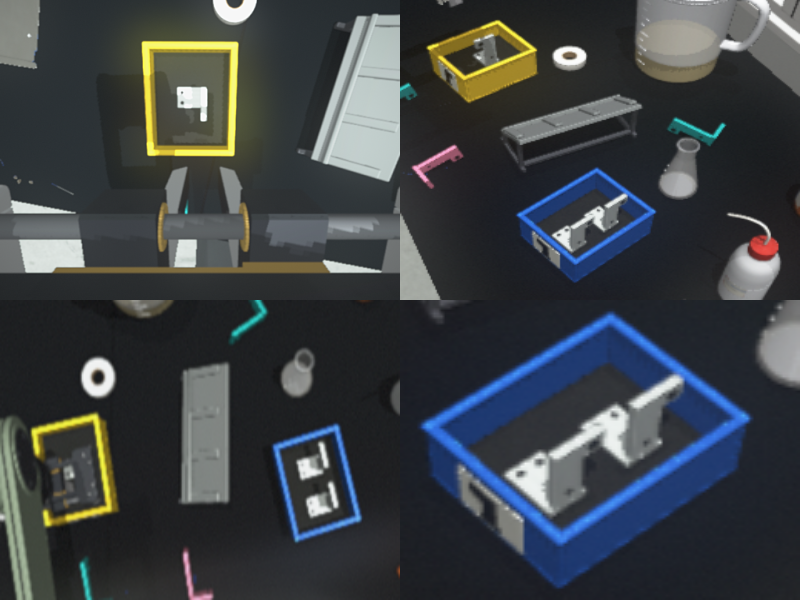

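All three stand upright: the right-hand bracket in yellow (wrist view 193,100), and the two left-hand ones in blue (scene view 573,235 and 605,215). The stand is empty, the bystanders and decoys are where they were, and the arm is clear, so I'm handing in.

```bash
python3 -c "
from bench import env
print(env.sign_off())"
```

```text
the job is handed in; nothing more can be done
None
```

I handed the job in at about 35 s: both left-hand brackets stand upright in the blue bin and the right-hand one in the yellow bin, each set down on light contact (under 3 N), with nothing else touched.

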